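# Clamp the housing, then poise the screwdriver over its screw

## Robot

A 7-joint arm with a two-finger parallel gripper is mounted at the origin on a cart in front of the work surface, level with it; the furniture and walls round the work are solid. World frame = base frame: x ahead of the robot, y to its left, z up, the work surface at z = 0. Lengths are in m, angles in rad, forces in N, time in s.
With the tool pointing down it reaches from about 0.425 to 0.95 m from the base axis. Payload 16.7 kg.
Tool frame: the origin (TCP) lies where the fingers leave the gripper's body, on its centre line; the fingertips stand 97 mm ahead of it and the grasp point (between the pads) lies robot.grasp_offset ahead of it (robot.grasp_offset is the distance from the TCP to the grasp point, in m); z points along the fingers, y is the direction in which the jaws open and shut (so a half turn about z gives the same grasp; the last joint's range is limited). The gripper opens to 94 mm and grips with 3 to 60 N. Pads are 16 mm wide; open, the fingers measure 119 mm over their backs; the gripper's body (75 mm by 177 mm) begins 78 mm behind the grasp point.
Start: joints at [-1.31, 0.426, 0.074, 1.606, -0.034, 1.111, -0.067], TCP at [0.269, 0.619, 0.303] pointing down, gripper open.
Joint ranges: [-2.85, 2.85], [-0.5, 2.14], [-1.23, 1.37], [0.21, 2.46], [-1.02, 4.16], [0.16, 2.05], [-2.73, 2.73]. Speed limits (rad/s): [1.89, 1.89, 2.39, 2.39, 3.01, 3.01, 3.01].

## Interface

Orientations are given as a unit quaternion [x, y, z, w].
In Python, from cell import robot gives the robot as it stands.
- The arm moves only by the tool drive_tool, never from a script. Its argument "rows" is a list that holds one entry, the list of rows, each a list of 4 numbers: the shift along the tool's x, y, z in mm, then the turn about the tool's z in degrees. In form: [[[tx, ty, tz, twist], ...]]. A call has 1 to 20 rows; each row is the pose to reach, as a shift and turn from the pose commanded when the call began, along the tool's axes at that moment; what a row does not reach only later rows make up. A row lasts 1/12 s, in which the tool goes at most 41.7 mm and 7.16 degrees, less where a joint would pass 70% of its speed; a pose out of reach is approached as far as the arm can. A call with a gripper value outside its range is refused whole. "grip" is the closure, from 0 (fully open) to 1 (shut), set as the call begins (left out, the last holds). The fingers move at their own pace and stop on an object; "force" is the grip in N (left out, the last holds). Time passes only in rows, so rows that repeat a pose let the fingers close. It gives the time, the measured TCP pose, the force and the opening at its end, in the units of the state.
- robot.state(): the state, without advancing time (a new reading comes with each control period).
- robot.get_image(name): name is "scene" or "side" or "wrist"; returns the picture (384x512x3 uint8, red, green, blue); there is no depth.
- robot.get_calibration(name): a dict with "mtx" (3x3 intrinsics, pixels), "k1" (the pictures are not rectified: a ray, as slopes to the right and down, at radius r is drawn at 1 + k1 r^2 times it, then the intrinsics apply), "camera_from_world" (4x4, takes a point from world to camera coordinates). Camera axes: x right, y down, z forward; pixel columns grow to the right and rows downward; lengths in m; the calibration is good to about 2 mm. A picture is of the moment at which its call begins: read the wrist's pose just before it. get_calibration takes no time and is no camera call; for the wrist camera it gives the pose at the moment of the call.
- robot.hand_in(): hands the job in, once; it reports no verdict.
The state is a dict: "t": time; "qpos": joint angles; "joint_vel": joint speeds; "joint_efforts": joint torques, N m; "tcp_pos": TCP position; "ee_rot": TCP orientation; "wrist_force": force on the tool from outside, world axes, zero at the start; "ft_torque": the same for the moment, N m; "opening": finger opening in m.
Only numpy, scipy, OpenCV 4.12 (cv2) and the standard library are available. Lean on these libraries where they do the work, as an engineer would, in place of code of your own. Each camera call takes 0.05 s, during which the arm holds its last target.

## Task

Get the green housing in the fixture ready for screwing: first swing the toggle clamp's blue handle fully down so that it locks and the pad presses the two halves together. Then draw the orange screwdriver out of its leaning holster, turn it upright with the blade pointing down, and hold it there still, the tip centred over the started screw and about 2 to 3 cm above the screw head, not touching the work; finish while still holding the driver like that. Leave the screw dish, glue bottle, side cutters and spare half housing where they are.

Things in the scene. Friction and masses are not known exactly. Their poses are not given: they have to be found in the camera images.
- clamp_handle (a joint): Clamp handle angle (rad): 0 = fully down, level, pointing along the fixture's -x; grows as it rises about the pivot (fixture's +y axis) to 1.25. Starts near 1.2. A link gears it to the clamp arm. Stiff: about 1 N at the grip, stays where left; the last 0.35 rad also presses the pad's spring (a few N more) until dead centre at 0.07, then it goes to 0 and locks. Locked: below 0.05.
- handle_grip (a point): Middle of the handle's blue plastic grip, 75 mm from the pivot; moves with the handle. The grip is 15 mm wide along the hinge, 17 mm thick and reaches from 42 to 106 mm from the pivot. Its y axis is along the hinge, -x outward along the handle.
- handle_pivot (a point): Centre of the handle's hinge, 44 mm above the worktop, on the fixture (aluminium plate 170 x 104 x 10 mm, fixed to the bench, from 25 mm behind to 145 mm ahead of this point). Fixture's axes: x ahead to the work, y along the hinge, z up. The open arm stands up 50 mm ahead of this point, 130 mm high; clamped, nothing is above 85 mm.
- clamp_arm: Steel clamp arm with black rubber pad (14 mm across) on a spring spindle. Origin on the arm's pivot, 48 mm above the worktop and 50 mm ahead of the handle pivot; bar 84 mm long, 13 mm wide, pad 60 mm out. Clamped, it lies level (x ahead) and the pad presses the middle of the housing with about 4 N.
- shell_top: Upper half of the green housing (27 x 74 x 13 mm), open side down on an equal lower half fixed in the fixture's black nest (together 26 mm high). Loose, with 1 mm play between the nest's corners. Origin at the centre of its flat upper face, 39 mm above the worktop; y along its length, z down.
- screw_head (a point): Centre of the top of the steel screw that stands started near one end of the upper half, 26 mm along the housing from the pad: head 7.6 mm across, its top 7.6 mm above the green face and 46.6 mm above the worktop. z axis up.
- driver_handle (a point): Centre of the orange screwdriver's handle (85 mm long, 16 mm thick across its own x, 21 mm across its own z). Its y axis runs from tip to butt: butt end 42.5 mm along +y, blade tip 121.5 mm along -y; blade 4 mm round, 78 mm long. 60 g, balanced near this point. In the holster the upper 58 mm of the handle stand free, the lower 27 mm are in the sleeve.
- driver_tip (a point): Tip of the orange screwdriver's blade, on its axis. Same axes as driver_handle.
- sleeve: Black holster sleeve, 33 mm across, 30 mm long, leaning 40 degrees from upright. Origin at the centre of its lower end, 82 mm above the worktop; z is the bore's axis, up and out of the mouth; y is level. The handle fits with 1 mm play, its shoulder on the sleeve's 3 mm floor; the blade hangs out below through a 12 mm hole. The tip is clear once more than 30 mm along z.
- holder: Holster stand that carries the sleeve: steel plate 120 x 80 x 10 mm with a bent bracket, fixed to the bench. Origin at the worktop, 50 mm behind the sleeve's lower end; x points away from the side that the driver's butt leans to.
- dish: Round steel dish of small screws, 68 mm across, 18 mm high; bystander.
- glue: White glue bottle with a blue nozzle, 36 mm across, 106 mm high; bystander.
- cutters: Side cutters with red handles, lying, 132 x 49 x 11 mm; bystander.
- spare_shell: Spare green half housing, 27 x 74 x 13 mm, lying open side up; bystander.

How it is judged:
By the outcome, as a careful person would: the job done as asked, in the order asked, and still so for the second after the job is handed in, while the arm keeps its last pose, push and grip.
It also fails if it takes over 67 s, if anything falls off the work surface, if the arm or the gripper's body presses on something with over 40 N, if the wrist force passes 120 N, or if a joint passes its speed limit or range.

## Working session

There is one attempt and no reset: what is moved stays moved. The work goes in short steps, Python scripts to look and compute and a tool call to move; the robot and the scene stay as the last step left them, time stands still between calls to the robot, and variables do not carry over. Pictures are saved under pics/ and viewed, and the job is handed in when it is done.

Besides the shell and the picture viewer there is one more tool, called after ">>>" by a JSON object that holds its "method" and its "body". drive_tool: Moves the arm, as the interface text tells. Its arguments: {"type":"object","properties":{"rows":{"type":"array"},"grip":{"type":"number"},"force":{"type":"number"}},"required":["rows"]}

```bash
ls; mkdir -p pics; python3 - <<'E'
from cell import robot
import cv2, numpy as np
s=robot.state(); print({k:np.round(v,3) if not isinstance(v,str) else v for k,v in s.items()}); print(robot.grasp_offset)
for n in ["scene","side","wrist"]:
    c=robot.get_calibration(n); im=robot.get_image(n)
    cv2.imwrite(f"pics/{n}0.png",cv2.cvtColor(im,cv2.COLOR_RGB2BGR))
    print(n,c["mtx"],c["k1"],np.round(c["camera_from_world"],4))
E
```

```text
pics
{'t': np.float64(0.0), 'qpos': array([-1.311,  0.427,  0.074,  1.607, -0.034,  1.111, -0.067]), 'joint_vel': array([-0.001, -0.   ,  0.   ,  0.002, -0.   ,  0.001,  0.001]), 'joint_efforts': array([ 1.0000e-03, -9.3581e+01,  3.6670e+00, -4.5415e+01, -4.9000e-02,
        2.0000e-02,  0.0000e+00]), 'tcp_pos': array([0.269, 0.619, 0.302]), 'ee_rot': array([ 0.203,  0.979, -0.001, -0.   ]), 'wrist_force': array([ 0.813,  0.226, -0.528]), 'ft_torque': array([ 0.016,  0.037, -0.034]), 'opening': np.float64(0.094)}
0.0784
scene [[361.32381944   0.         254.34819776]
 [  0.         361.32381944 192.71797071]
 [  0.           0.           1.        ]] -0.10356294344418637 [[-0.5977 -0.8017  0.0048  0.3395]
 [-0.4825  0.3549 -0.8008  0.3355]
 [ 0.6403 -0.481  -0.5989  0.5788]
 [ 0.      0.      0.      1.    ]]
side [[391.45720946   0.         255.81178883]
 [  0.         391.45720946 185.73267374]
 [  0.           0.           1.        ]] 0.0033526340433626097 [[ 0.9516 -0.3067 -0.0176 -0.5322]
 [-0.2123 -0.6152 -0.7592  0.2119]
 [ 0.222   0.7263 -0.6506  0.8199]
 [ 0.      0.      0.      1.    ]]
wrist [[328.71627237   0.         256.44788893]
 [  0.         328.71627237 195.87091165]
 [  0.           0.           1.        ]] -0.09375184208534772 [[ 3.983e-01  9.172e-01 -3.000e-04 -6.751e-01]
 [ 8.880e-01 -3.855e-01  2.509e-01 -2.620e-02]
 [ 2.300e-01 -1.002e-01 -9.680e-01  3.915e-01]
 [ 0.000e+00  0.000e+00  0.000e+00  1.000e+00]]
```

View pics/scene0.png

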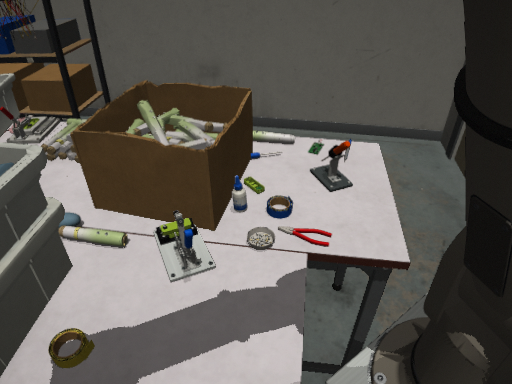

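View pics/side0.png

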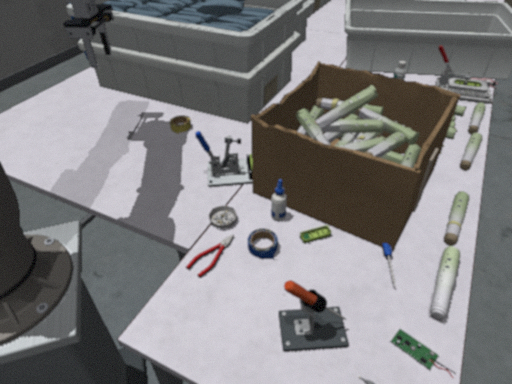

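View pics/wrist0.png

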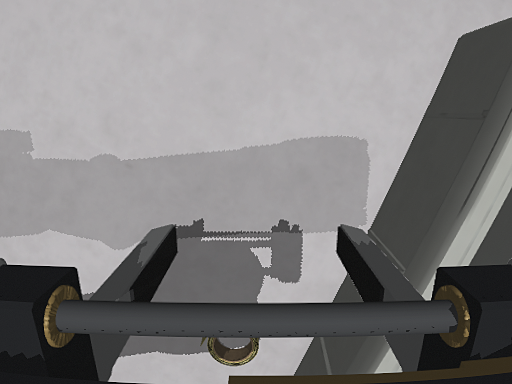

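The scene view shows the fixture near (185,250) and the holster near (333,175). In the side view they are at (228,168) and (312,320). The big box stands right behind the fixture. I'll zoom in on both.

```bash
python3 - <<'E'
import cv2, numpy as np
a=cv2.imread("pics/scene0.png"); b=cv2.imread("pics/side0.png")
def crop(im,x,y,w,h,f): return cv2.resize(im[y:y+h,x:x+w],None,fx=f,fy=f,interpolation=cv2.INTER_CUBIC)
cv2.imwrite("pics/c1.png",np.hstack([crop(a,145,200,80,90,5),crop(a,300,130,80,90,5)][:2]))
cv2.imwrite("pics/c2.png",np.hstack([crop(b,190,120,80,80,5),crop(b,270,275,80,80,5)]))
E
```

```text
(no output)
```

View pics/c1.png

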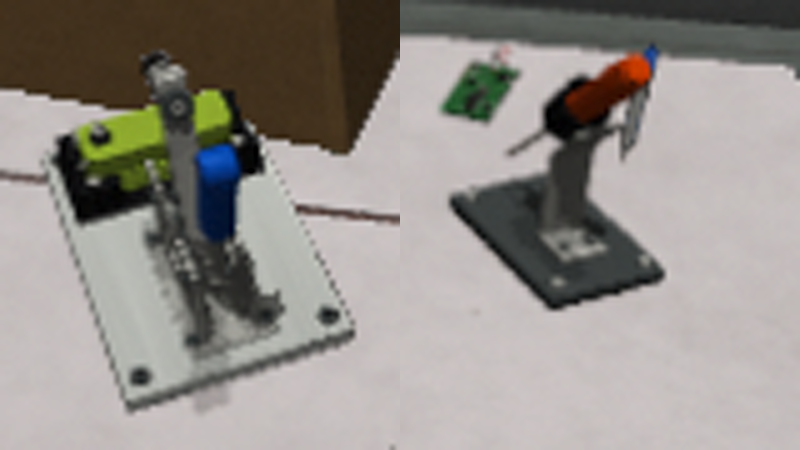

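View pics/c2.png

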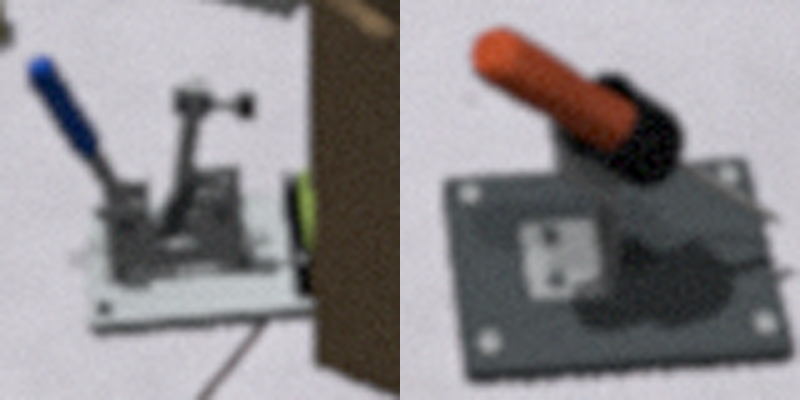

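```bash
cat > h.py <<'E'
import numpy as np, cv2
from cell import robot
from scipy.spatial.transform import Rotation as R
def ray(cal,uv):
    K=np.array(cal["mtx"]);k=cal["k1"];T=np.array(cal["camera_from_world"])
    s=np.array([(uv[0]-K[0,2])/K[0,0],(uv[1]-K[1,2])/K[1,1]]);d=s.copy()
    for _ in range(30): d=s/(1+k*(d@d))
    o=-T[:3,:3].T@T[:3,3]; v=T[:3,:3].T@np.array([d[0],d[1],1]); return o,v/np.linalg.norm(v)
def plane(cal,uv,z):
    o,v=ray(cal,uv); return o+v*(z-o[2])/v[2]
def tri(rs):
    A=np.zeros((3,3));b=np.zeros(3)
    for o,v in rs: P=np.eye(3)-np.outer(v,v);A+=P;b+=P@o
    p=np.linalg.solve(A,b); return p,[float(np.linalg.norm((np.eye(3)-np.outer(v,v))@(p-o)))*1000 for o,v in rs]
def proj(cal,p):
    K=np.array(cal["mtx"]);T=np.array(cal["camera_from_world"]);c=T[:3,:3]@p+T[:3,3];d=c[:2]/c[2]
    d=d*(1+cal["k1"]*(d@d)); return np.array([K[0,0]*d[0]+K[0,2],K[1,1]*d[1]+K[1,2]])
def snap(n,fn):
    cal=robot.get_calibration(n); im=robot.get_image(n); bgr=cv2.cvtColor(im,cv2.COLOR_RGB2BGR); cv2.imwrite(fn,bgr); return cal,bgr
E
python3 - <<'E'
from h import *
np.set_printoptions(precision=4,suppress=True)
S=robot.get_calibration("scene");D=robot.get_calibration("side")
cs=lambda x,y:(145+x/5,200+y/5); cs2=lambda x,y:(300+(x-400)/5,130+y/5)
ds=lambda x,y:(190+x/5,120+y/5); ds2=lambda x,y:(270+(x-400)/5,275+y/5)
print("plate corners near L,R, far L", plane(S,cs(127,402),.01),plane(S,cs(354,330),.01),plane(S,cs(47,155),.01))
print("side plate near", plane(D,ds(92,325),.01), plane(D,ds(97,205),.01))
print("screws scene",plane(S,cs(140,376),.01),plane(S,cs(328,315),.01))
print("side screw",plane(D,ds(104,307),.01))
print("handle tip",tri([ray(S,cs(217,152)),ray(D,ds(42,68))]))
print("screw head",plane(S,cs(100,131),.0466))
print("shell top corners",[plane(S,cs(*c),.039) for c in [(82,152),(232,120),(222,92)]])
print("holder plate scene",[plane(S,cs2(*c),.01) for c in [(452,200),(556,300),(664,272)]])
print("holder plate side",[plane(D,ds2(*c),.01) for c in [(446,182),(468,372),(790,350),(746,162)]])
print("butt",tri([ray(S,cs2(634,70)),ray(D,ds2(497,55))]))
print("tip",tri([ray(S,cs2(510,153)),ray(D,ds2(775,218))]))
for n,im in (("S","pics/scene0.png"),("D","pics/side0.png")):
    pass
E
```

```text
plate corners near L,R, far L [0.496 0.276 0.01 ] [0.4738 0.1762 0.01  ] [0.6592 0.2386 0.01  ]
side plate near [0.4813 0.1692 0.01  ] [0.5073 0.2725 0.01  ]
screws scene [0.5057 0.2649 0.01  ] [0.4881 0.1809 0.01  ]
side screw [0.4907 0.1817 0.01  ]
handle tip (array([0.4804, 0.2251, 0.138 ]), [0.21311752909134912, 0.21311752909126722])
screw head [0.6195 0.223  0.0466]
shell top corners [array([0.6194, 0.2336, 0.039 ]), array([0.5976, 0.1655, 0.039 ]), array([0.6185, 0.1595, 0.039 ])]
holder plate scene [array([ 0.631 , -0.2608,  0.01  ]), array([ 0.5207, -0.2366,  0.01  ]), array([ 0.5022, -0.3081,  0.01  ])]
holder plate side [array([ 0.5283, -0.2435,  0.01  ]), array([ 0.5093, -0.3167,  0.01  ]), array([ 0.6214, -0.3453,  0.01  ]), array([ 0.6414, -0.2721,  0.01  ])]
butt (array([ 0.5287, -0.2805,  0.1412]), [0.9364189167757961, 0.9364189167756266])
tip (array([ 0.6317, -0.3069,  0.0281]), [1.8386907035998024, 1.8386907035999112])
```

```bash
cat >> h.py <<'E'
def tcp():
    s=robot.state(); return np.array(s["tcp_pos"]),R.from_quat(s["ee_rot"]).as_matrix()
def go(p,jaw=None):
    "tool shift in mm and twist deg to world TCP p, jaw axis heading in deg (mod 180)"
    t,M=tcp(); d=M.T@(np.array(p)-t)*1000
    a=np.degrees(np.arctan2(M[1,1],M[0,1])); tw=0 if jaw is None else -((jaw-a+90)%180-90)
    return np.round(d,1),round(tw,2)
E
python3 - <<'E'
from h import *
np.set_printoptions(precision=4,suppress=True)
S=robot.get_calibration("scene");D=robot.get_calibration("side");W=robot.get_calibration("wrist")
t,M=tcp(); T=np.array(W["camera_from_world"]); o=-T[:3,:3].T@T[:3,3]
print("cam in tool",M.T@(o-t),"axes",M.T@T[:3,:3].T)
print("box bottom corners",plane(S,(197,222),0),plane(S,(98,205),0),plane(D,(383,238),0))
# top corner of vertical edge above bottom corners
b=plane(S,(197,222),0)
for z in (.1,.15,.2,.25,.3): print(z,proj(S,np.array([b[0],b[1],z])),proj(D,np.array([b[0],b[1],z])))
print(tri([ray(S,(77,128)),ray(D,(314,66))]),tri([ray(S,(253,88)),ray(D,(458,96))]),tri([ray(S,(211,148)),ray(D,(405,160))]),tri([ray(S,(211,148)),ray(D,(253,116))]))
for p in [(.40,.24,.30),(.45,.22,.30)]: print(go(p,77.4))
E
```

```text
cam in tool [ 0.0729  0.0004 -0.0833] axes [[ 0.0001 -0.968  -0.2508]
 [ 1.     -0.0001  0.0008]
 [-0.0008 -0.2508  0.968 ]]
box bottom corners [0.6369 0.132  0.    ] [0.8603 0.3197 0.    ] [ 0.824  -0.1361  0.    ]
0.1 [193.2016 190.6224] [268.2708 153.9835]
0.15 [191.1402 173.2467] [268.3337 137.4191]
0.2 [188.9633 154.6162] [268.4012 119.6903]
0.25 [186.6663 134.6256] [268.4738 100.6691]
0.3 [184.2464 113.1658] [268.5522  80.2078]
(array([0.8366, 0.3144, 0.2354]), [7.526296609044907, 7.526296609045052]) (array([ 0.8404, -0.1646,  0.2992]), [72.43962705797215, 72.4396270579722]) (array([ 0.8893, -0.0408,  0.0903]), [48.21804886946466, 48.21804886946482]) (array([0.5887, 0.1035, 0.2322]), [3.1410131087273427, 3.141013108727211])
(array([-271.3, -295.2,    2.5]), np.float64(-10.88))
(array([-325.1, -293.7,    2.5]), np.float64(-10.88))
```

>>> {"method": "drive_tool", "body": {"rows": [[[-15,-14,0,-1],[-45,-40,1,-2],[-80,-72,2,-4],[-115,-103,2,-6],[-150,-135,2,-8],[-185,-167,2,-10],[-220,-200,2,-10.9],[-255,-230,2,-10.9],[-285,-258,2,-10.9],[-310,-280,2,-10.9],[-325,-294,2,-10.9],[-325,-294,2,-10.9],[-325,-294,2,-10.9]]]}}

```text
t: 1.23
tcp_pos: [0.4508, 0.2174, 0.3008]
ee_rot: [0.112, 0.994, -0.0, 0.0]
wrist_force: [-0.1, -0.4, -0.5]
opening: 0.094
```

```bash
python3 - <<'E'
from h import *
print(tcp()[0],robot.state()["t"])
c,im=snap("wrist","pics/w1.png")
np.save("w1.npy",c,allow_pickle=True)
E
```

```text
[0.4507799  0.21740373 0.30080451] 1.2333
```

View pics/w1.png

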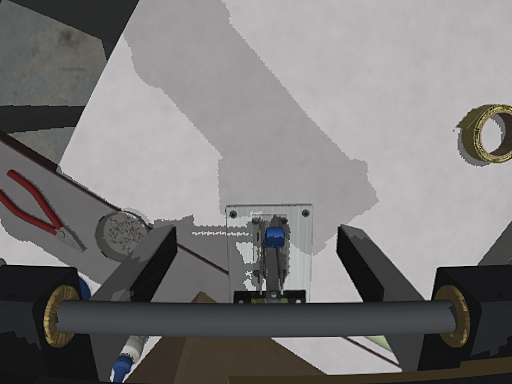

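The wrist view shows the plate's near corners at about (228,206) and (312,206), the plate screws at (234,213) and (305,213), and the blue grip end at (275,237). The far end is hidden behind the gripper bar.

```bash
python3 - <<'E'
from h import *
np.set_printoptions(precision=4,suppress=True)
c=np.load("w1.npy",allow_pickle=True).item(); im=cv2.imread("pics/w1.png")
cv2.imwrite("pics/w1c.png",cv2.resize(im[195:310,215:325],None,fx=5,fy=5,interpolation=cv2.INTER_CUBIC))
hsv=cv2.cvtColor(im,cv2.COLOR_BGR2HSV)
m=cv2.inRange(hsv,(105,120,40),(125,255,255)); n,l,st,ce=cv2.connectedComponentsWithStats(m)
for i in range(1,n):
    if st[i,4]>30: print(st[i],ce[i])
for nm in ("scene","side"):
    i2=cv2.imread(f"pics/{nm}0.png");h2=cv2.cvtColor(i2,cv2.COLOR_BGR2HSV)
    for lo,hi,t in (((105,120,40),(125,255,255),"blue"),((3,150,60),(14,255,255),"orange")):
        m=cv2.inRange(h2,lo,hi);n,l,st,ce=cv2.connectedComponentsWithStats(m)
        for k in range(1,n):
            if st[k,4]>40: print(nm,t,st[k],ce[k])
for p in [(228,206),(312,206),(234,213),(305,213)]: print(p,plane(c,p,.01))
E
```

```text
[265 227  19  21 363] [274.3113 236.8567]
[ 78 276  13  24 152] [ 84.1316 289.4145]
[113 356  19  27 346] [121.4162 367.7486]
scene blue [  0  16  22  38 267] [ 5.4569 33.8165]
scene blue [251 153   9   5  41] [254.6341 154.9268]
scene blue [234 175   8  15  78] [237.2949 183.3974]
scene blue [234 205  12   5  44] [239.5682 207.2045]
scene blue [267 204  25  14 172] [278.5116 212.4419]
scene blue [184 229   9  19 135] [188.1481 237.4741]
scene orange [333 141  17  11  77] [341.8052 145.9221]
side blue [196 132  13  19  70] [201.9857 140.6   ]
side blue [275 179   9  16  80] [279.1125 187.575 ]
side blue [382 243   9  13  79] [386.5316 248.6329]
side blue [250 246  27  12 146] [263.7192 252.3767]
side orange [285 282  32  22 309] [300.877  292.4531]
(228, 206) [0.4791 0.1771 0.01  ]
(312, 206) [0.5013 0.2743 0.01  ]
(234, 213) [0.4892 0.182  0.01  ]
(305, 213) [0.508  0.2646 0.01  ]
```

View pics/w1c.png

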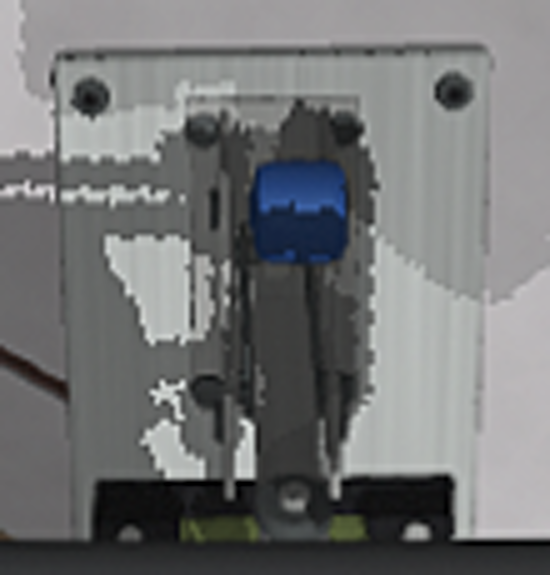

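```bash
python3 - <<'E'
from h import *
np.set_printoptions(precision=4,suppress=True)
c=np.load("w1.npy",allow_pickle=True).item();S=robot.get_calibration("scene");D=robot.get_calibration("side")
u=np.array([.975,-.2215,0]);v=np.array([.2215,.975,0])
P=np.array([.513,.220,.044])
tip=tri([ray(S,(188.4,230.4)),ray(D,(198.4,133.6)),ray(c,(275,230))]); print(tip,(tip[0]-P)@u,(tip[0]-P)@v)
print("pad/arm top",tri([ray(S,(145+178/5,200+105/5)),ray(D,(190+190/5,120+100/5)),ray(c,(215+295/5,195+498/5))]))
print(go(np.array([.5208,.2182,.30]),77.2))
E
```

```text
(array([0.4777, 0.2266, 0.1376]), [2.625223211982649, 2.7450799402227446, 4.70805107165]) -0.03587413717859474 -0.0013439656854299523
pad/arm top (array([0.5503, 0.2122, 0.1076]), [2.3740897969508574, 3.7682966289677937, 1.966495082606076])
(array([-69.3,  14.5,   0.7]), np.float64(0.11))
```

>>> {"method": "drive_tool", "body": {"rows": [[[-20,4,0,0],[-50,10,0,0],[-69,14.5,0,0],[-69,14.5,0,0],[-69,14.5,0,0],[-69,14.5,0,0],[-69,14.5,0,0],[-69,14.5,0,0],[-69,14.5,0,0],[-69,14.5,0,0]]], "grip": 1, "force": 20}}

```text
t: 2.12
tcp_pos: [0.52, 0.2192, 0.3009]
ee_rot: [0.109, 0.994, 0.0, 0.0]
wrist_force: [-0.4, 0.1, -0.5]
opening: 0.0309
```

```bash
python3 - <<'E'
from h import *
a=snap("side","pics/s2.png")[1]; b=snap("scene","pics/sc2.png")[1]
f=lambda im,x,y,w,h:cv2.resize(im[y:y+h,x:x+w],(400,450),interpolation=cv2.INTER_CUBIC)
cv2.imwrite("pics/d2.png",np.hstack([f(a,160,70,100,112),f(b,130,170,100,112)]))
E
```

```text
(no output)
```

View pics/d2.png

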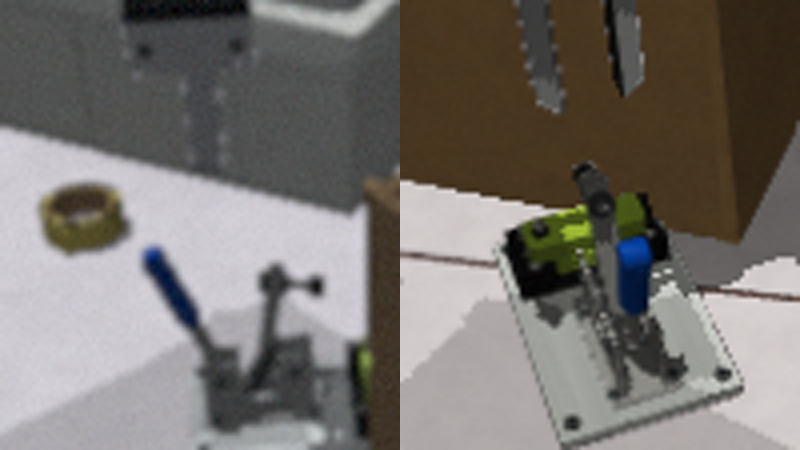

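The closed fingers are above the gap between the blue handle (150,250) and the arm (270,280). Next I'll descend into it.

>>> {"method": "drive_tool", "body": {"rows": [[[0,0,0,0],[0,0,5,0],[0,0,25,0],[0,0,45,0],[0,0,65,0],[0,0,80,0],[0,0,87,0],[0,0,87,0]]]}}

```text
t: 2.88
tcp_pos: [0.5198, 0.2187, 0.2121]
ee_rot: [0.11, 0.994, -0.001, -0.001]
wrist_force: [-0.7, 0.3, 0.3]
opening: 0.0006
```

```bash
python3 - <<'E'
from h import *
a=snap("side","pics/s3.png")[1]
cv2.imwrite("pics/d3.png",cv2.resize(a[90:190,170:270],(500,500),interpolation=cv2.INTER_CUBIC))
E
```

```text
(no output)
```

View pics/d3.png

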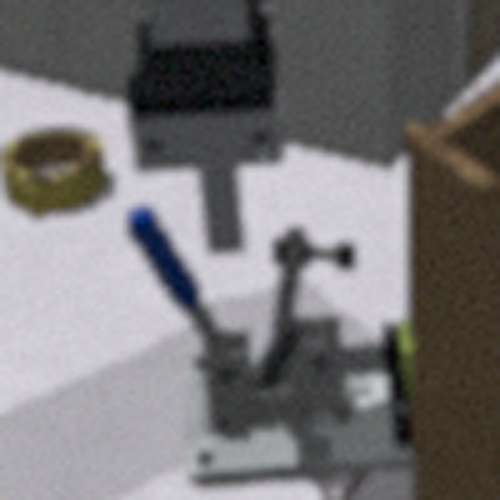

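>>> {"method": "drive_tool", "body": {"rows": [[[8,0,0,0],[17,0,0,0],[25,0,0,0],[32,0,3.5,0],[39,0,7,0],[45,0,11.5,0],[51,0,16,0],[56,0,21.5,0],[60.5,0,27.5,0],[64.5,0,34,0],[64.5,0,34,0]]]}}

```text
t: 3.85
tcp_pos: [0.4561, 0.233, 0.1781]
ee_rot: [0.109, 0.994, -0.001, -0.001]
wrist_force: [-0.1, 0.0, -0.5]
opening: 0.0006
```

```bash
python3 - <<'E'
from h import *
a=snap("side","pics/s4.png")[1]
cv2.imwrite("pics/d4.png",cv2.resize(a[90:190,170:270],(500,500),interpolation=cv2.INTER_CUBIC))
E
```

```text
(no output)
```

View pics/d4.png

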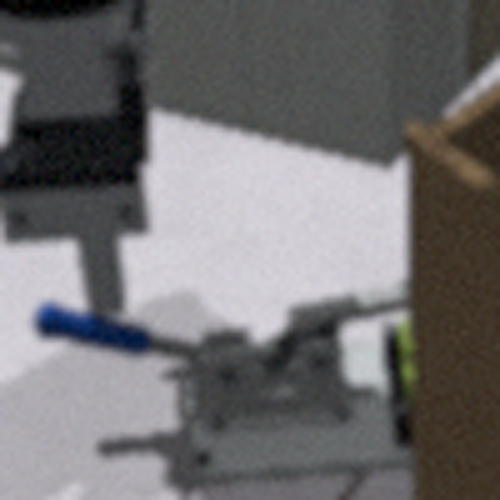

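The handle is down to about 0.35 rad and following the fingertip at (105,310). The arm is nearly level. I'll finish with the pressing stage.

>>> {"method": "drive_tool", "body": {"rows": [[[2,0,3.5,0],[3.3,0,7,0],[5,0,10.5,0],[6,0,14,0],[7,0,17.5,0],[8,0,21,0],[8.5,0,24,0],[9,0,27,0],[9,0,29,0],[9,0,29,0]]]}}

```text
t: 4.73
tcp_pos: [0.4485, 0.235, 0.1502]
ee_rot: [0.11, 0.994, -0.0, -0.0]
wrist_force: [0.3, -0.3, -0.2]
opening: 0.0001
```

>>> {"method": "drive_tool", "body": {"rows": [[[0,0,1,0],[0,0,2,0],[0,0,3,0],[0,0,4,0],[0,0,4,0]]]}}

```text
t: 5.15
tcp_pos: [0.449, 0.2351, 0.1491]
ee_rot: [0.11, 0.994, 0.001, -0.0]
wrist_force: [-17.0, -7.9, 59.7]
opening: 0.0004
```

```bash
python3 - <<'E'
from h import *
a=snap("side","pics/s5.png")[1];b=snap("scene","pics/sc5.png")[1]
cv2.imwrite("pics/d5.png",np.hstack([cv2.resize(a[100:180,170:250],(400,400),interpolation=cv2.INTER_CUBIC),cv2.resize(b[205:285,140:220],(400,400),interpolation=cv2.INTER_CUBIC)]))
E
```

```text
(no output)
```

View pics/d5.png

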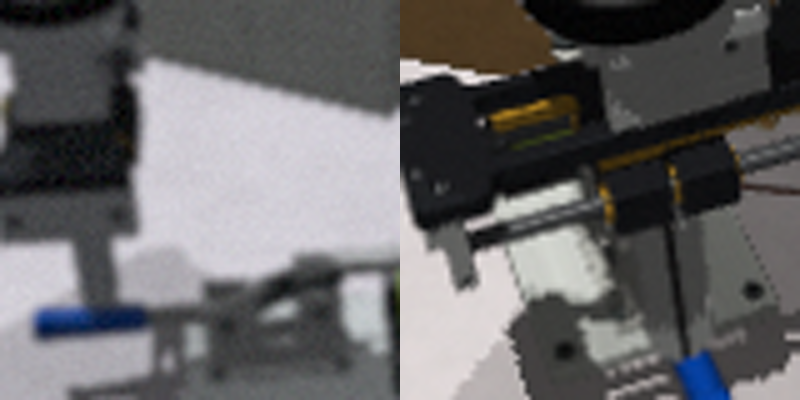

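The force reached 60 N at the stop and the blue handle lies level at (90,320), so it is locked. I'll back straight up and move to the holster.

>>> {"method": "drive_tool", "body": {"rows": [[[0,0,-5,0],[0,0,-25,0],[0,0,-60,0],[0,0,-100,0],[0,0,-140,0],[0,0,-165,0],[0,0,-175,0],[0,0,-175,0]]], "grip": 0.35}}

```text
t: 5.92
tcp_pos: [0.4494, 0.2355, 0.3241]
ee_rot: [0.11, 0.994, 0.002, 0.001]
wrist_force: [0.5, 0.4, -0.4]
opening: 0.0503
```

```bash
python3 - <<'E'
from h import *
a=snap("wrist","pics/w6.png")[1]
print(go((.54,-.285,.33),76))
E
```

```text
(array([-202.3, -487.8,   -8.4]), np.float64(1.42))
```

View pics/w6.png

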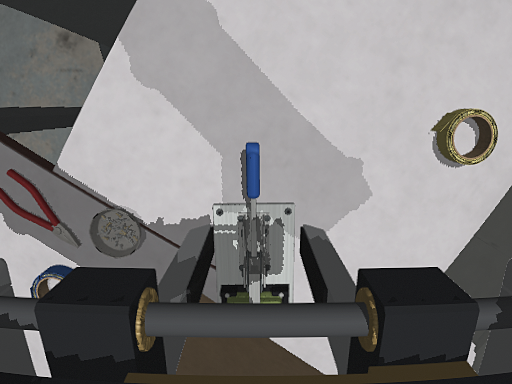

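The handle stays level, with its grip at (252,143) to (252,198). Moving to the holster.

>>> {"method": "drive_tool", "body": {"rows": [[[-5,-12,-2,0],[-15,-36,-5,0],[-27,-65,-8,0],[-41,-98,-8,0],[-55,-132,-8,1],[-69,-166,-8,1.4],[-83,-200,-8,1.4],[-97,-234,-8,1.4],[-111,-268,-8,1.4],[-125,-302,-8,1.4],[-139,-336,-8,1.4],[-153,-370,-8,1.4],[-167,-404,-8,1.4],[-180,-435,-8,1.4],[-191,-462,-8,1.4],[-199,-480,-8,1.4],[-202,-488,-8,1.4],[-202,-488,-8,1.4],[-202,-488,-8,1.4]]], "grip": 0}}

```text
t: 7.55
tcp_pos: [0.5389, -0.2849, 0.3286]
ee_rot: [0.122, 0.993, 0.0, -0.001]
wrist_force: [0.4, 0.3, -1.8]
opening: 0.094
```

```bash
python3 - <<'E'
from h import *
c,im=snap("wrist","pics/w7.png")
np.save("w7.npy",c,allow_pickle=True)
cv2.imwrite("pics/w7c.png",cv2.resize(im[60:240,170:350],None,fx=3.3,fy=3.3,interpolation=cv2.INTER_CUBIC))
E
```

```text
(no output)
```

View pics/w7.png

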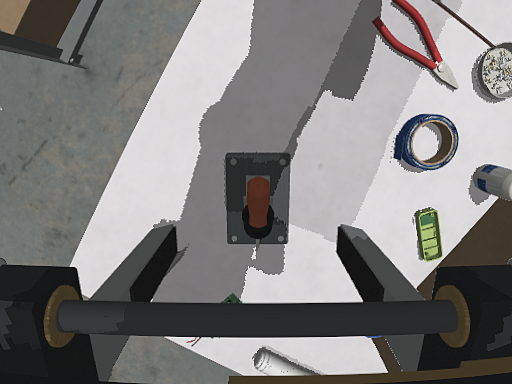

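View pics/w7c.png

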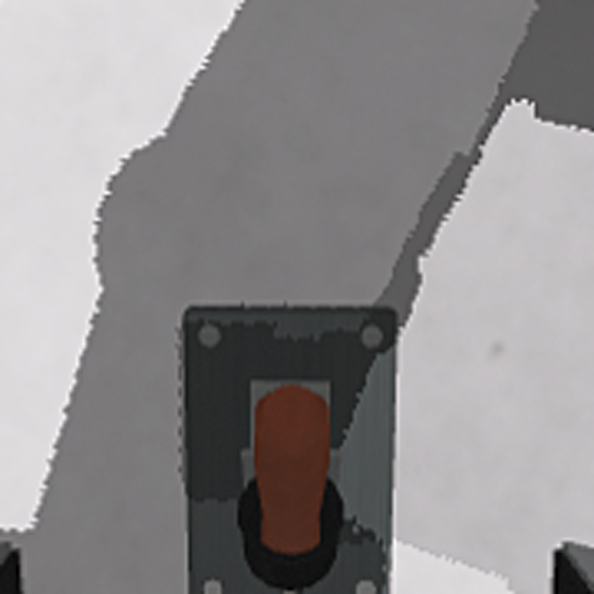

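```bash
python3 - <<'E'
from h import *
np.set_printoptions(precision=4,suppress=True)
c=np.load("w7.npy",allow_pickle=True).item(); im=cv2.imread("pics/w7.png")
f=lambda x,y:(170+x/3.3,60+y/3.3)
for p in [(184,310),(397,310),(210,335),(372,335),(213,588),(366,588)]: print(p,plane(c,f(*p),.01))
hsv=cv2.cvtColor(im,cv2.COLOR_BGR2HSV); m=cv2.inRange(hsv,(0,120,40),(12,255,255)); m[:,:230]=0;m[:,290:]=0;m[:160]=0;m[240:]=0
ys=np.where(m.any(1))[0]; print(ys[0],ys[-1])
for y in ys[::6]:
    x=np.where(m[y])[0]; print(y,x[0],x[-1],(x[0]+x[-1])/2)
S=robot.get_calibration("scene");D=robot.get_calibration("side")
hd=np.radians(-13.9);u=np.array([np.cos(hd),np.sin(hd),0]);v=np.array([-u[1],u[0],0])
print("u",u,"tool",tcp()[1])
E
```

```text
(184, 310) [ 0.5082 -0.3153  0.01  ]
(397, 310) [ 0.5273 -0.2385  0.01  ]
(210, 335) [ 0.5196 -0.3083  0.01  ]
(372, 335) [ 0.5342 -0.2497  0.01  ]
(213, 588) [ 0.6173 -0.3333  0.01  ]
(366, 588) [ 0.632  -0.2744  0.01  ]
177 227
177 255 260 257.5
183 248 268 258.0
189 247 269 258.0
195 247 269 258.0
201 247 269 258.0
207 248 268 258.0
213 249 266 257.5
219 249 266 257.5
225 250 265 257.5
u [ 0.9707 -0.2402  0.    ] tool [[-0.9705  0.2411 -0.0014]
 [ 0.2411  0.9705  0.0007]
 [ 0.0015  0.0003 -1.    ]]
```

```bash
python3 - <<'E'
from h import *
np.set_printoptions(precision=4,suppress=True)
c=np.load("w7.npy",allow_pickle=True).item()
hd=np.radians(-14);u=np.array([np.cos(hd),np.sin(hd),0]);v=np.array([-u[1],u[0],0])
t,M=tcp()
a=plane(c,(258,227),.111); b=plane(c,(258,177),.145)
L=lambda p:((p-t)@u*1000,(p-t)@v*1000)
print("mouth top pt",a,L(a),"butt rear",b,L(b))
# black sleeve rim far edge crop row 588 -> mouth upper rim z .1156
r=plane(c,(170+292/3.3,60+588/3.3),.1156); print("rim far",r,L(r))
r=plane(c,(170+240/3.3,60+515/3.3),.105); r2=plane(c,(170+342/3.3,60+515/3.3),.105); print("rim sides",L(r),L(r2))
S=robot.get_calibration("scene");D=robot.get_calibration("side")
for q in [((634,70),(497,55)),]:
    p=tri([ray(S,(300+(q[0][0]-400)/5,130+q[0][1]/5)),ray(D,(270+(q[1][0]-400)/5,275+q[1][1]/5))])[0]; print("butt tri",p,L(p))
# project model: mouth centre candidates
for mu in (20,24,28,32):
    mc=t+u*mu/1000+v*.0012; mc[2]=.105
    ax=np.array([-u[0]*np.sin(np.radians(40)),-u[1]*np.sin(np.radians(40)),np.cos(np.radians(40))])
    bt=mc+ax*.058; tp=mc-ax*.106
    print(mu,"S",proj(S,bt),proj(S,tp),"D",proj(D,bt),proj(D,tp),"W",proj(c,bt))
print("S obs butt ~",(346.8,144),"tip",(322,160.6),"D butt",(289.4,286),"tip",(345,318.6))
E
```

```text
mouth top pt [ 0.5741 -0.2915  0.111 ] (np.float64(35.73852090957323), np.float64(1.3933613456400262)) butt rear [ 0.5197 -0.2782  0.145 ] (np.float64(-20.274651029562374), np.float64(1.1608310857495032))
rim far [ 0.5837 -0.2934  0.1156] (np.float64(45.51408321316575), np.float64(1.8469528974757403))
rim sides (np.float64(26.537056090272255), np.float64(-13.553743051060167)) (np.float64(26.55288114714218), np.float64(16.74443376087386))
butt tri [ 0.5287 -0.2805  0.1412] (np.float64(-11.035793544572979), np.float64(1.0640462286873598))
20 S [348.2843 142.1506] [322.3682 162.5681] D [285.3719 283.6162] [340.1055 320.4634] W [258.0734 181.6534]
24 S [347.4278 141.4765] [321.6924 161.9311] D [287.8199 283.4512] [342.2514 320.3106] W [258.0687 186.4368]
28 S [346.5762 140.8065] [321.0199 161.2975] D [290.2667 283.2863] [344.3965 320.1579] W [258.0639 191.1861]
32 S [345.7295 140.1407] [320.3509 160.6672] D [292.7122 283.1215] [346.5406 320.0053] W [258.0592 195.901 ]
S obs butt ~ (346.8, 144) tip (322, 160.6) D butt (289.4, 286) tip (345, 318.6)
```

The holster is square to the tool (yaw −14°), and the driver's axis runs along columns 257 to 258. The mouth centre lies about 28 mm ahead of the TCP. I'll grasp the handle 38 mm above the mouth with a vertical tool, jaws level across the lean. Then I'll draw it out and lever the blade upright against the sleeve's upper lip.

>>> {"method": "drive_tool", "body": {"rows": [[[-1,0.5,10,0],[-2,1,35,0],[-4,1.3,65,0],[-4,1.3,90,0],[-4,1.3,108,0],[-4,1.3,116,0],[-4,1.3,116,0],[-4,1.3,116,0]]]}}

```text
t: 8.27
tcp_pos: [0.5439, -0.2845, 0.214]
ee_rot: [0.121, 0.993, 0.0, 0.0]
wrist_force: [0.1, 0.4, 1.3]
opening: 0.094
```

```bash
python3 - <<'E'
from h import *
a=snap("side","pics/s8.png")[1];b=snap("scene","pics/sc8.png")[1]
cv2.imwrite("pics/d8.png",np.hstack([cv2.resize(a[255:355,260:360],(400,400),interpolation=cv2.INTER_CUBIC),cv2.resize(b[100:200,290:390],(400,400),interpolation=cv2.INTER_CUBIC)]))
E
```

```text
(no output)
```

View pics/d8.png

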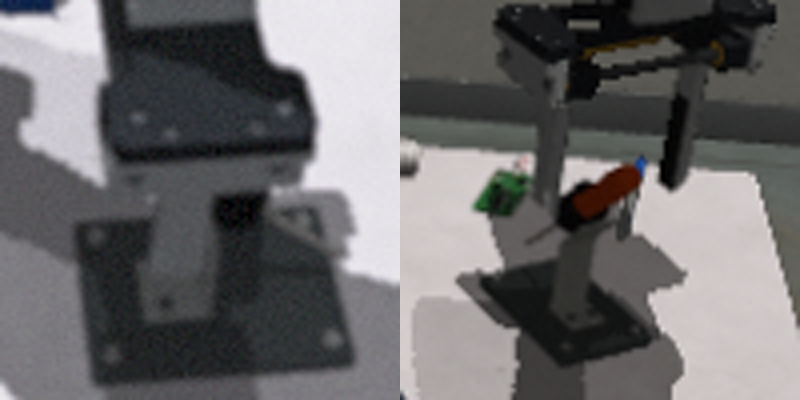

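The fingers straddle the orange handle and stay clear of the sleeve. Closing.

>>> {"method": "drive_tool", "body": {"rows": [[[0,0,0,0],[0,0,0,0],[0,0,0,0],[0,0,0,0],[0,0,0,0],[0,0,0,0],[0,0,0,0],[0,0,0,0],[0,0,0,0],[0,0,0,0],[0,0,0,0],[0,0,0,0],[0,0,0,0],[0,0,0,0]]], "grip": 1, "force": 15}}

```text
t: 9.53
tcp_pos: [0.5437, -0.2849, 0.2137]
ee_rot: [0.122, 0.993, -0.0, -0.0]
wrist_force: [0.2, -0.7, -0.7]
opening: 0.0167
```

The opening is 16.7 mm, so the jaws hold the 16 mm side. I'll draw it out along the bore axis.

>>> {"method": "drive_tool", "body": {"rows": [[[2,0,-2.4,0],[6.4,0,-7.7,0],[12.9,0,-15.3,0],[19.3,0,-23,0],[25.7,0,-30.6,0]]]}}

```text
t: 9.95
tcp_pos: [0.5179, -0.2787, 0.2453]
ee_rot: [0.122, 0.993, -0.0, 0.0]
wrist_force: [-0.2, -0.7, -0.4]
opening: 0.0168
```

>>> {"method": "drive_tool", "body": {"rows": [[[6.4,0,-7.7,0],[12.9,0,-15.3,0],[19.3,0,-23,0],[25.7,0,-30.6,0],[32,0,-38,0],[34.7,0,-41.4,0],[34.7,0,-41.4,0],[34.7,0,-41.4,0]]]}}

```text
t: 10.62
tcp_pos: [0.4852, -0.2702, 0.2859]
ee_rot: [0.122, 0.993, 0.0, 0.0]
wrist_force: [0.7, -0.5, -0.0]
opening: 0.017
```

```bash
python3 - <<'E'
from h import *
a=snap("side","pics/s9.png")[1];b=snap("scene","pics/sc9.png")[1]
cv2.imwrite("pics/d9.png",np.hstack([cv2.resize(a[235:345,250:350],(400,440),interpolation=cv2.INTER_CUBIC),cv2.resize(b[90:200,300:400],(400,440),interpolation=cv2.INTER_CUBIC)]))
E
```

```text
(no output)
```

View pics/d9.png

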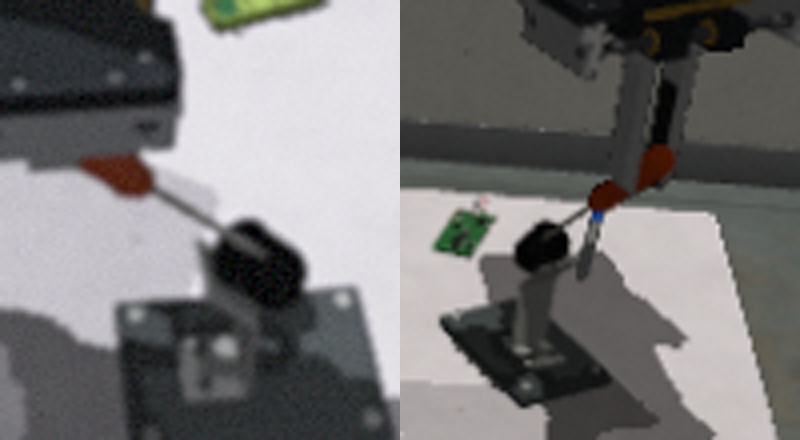

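Blade tip is still within the sleeve mouth. Now I'll swing the grasp point round the upper lip, with a gentler grip, and check half way.

>>> {"method": "drive_tool", "body": {"rows": [[[0,0,0,0],[-4,0,-3.5,0],[-8,0,-7,0],[-16,0,-13,0],[-24,0,-19,0],[-33,0,-24,0],[-43,0,-28,0],[-53,0,-32,0],[-53,0,-32,0]]], "force": 8}}

```text
t: 11.47
tcp_pos: [0.5388, -0.2834, 0.3186]
ee_rot: [0.121, 0.993, -0.0, 0.001]
wrist_force: [-0.6, 1.0, -1.1]
opening: 0.0171
```

```bash
python3 - <<'E'
from h import *
a=snap("side","pics/s10.png")[1];b=snap("scene","pics/sc10.png")[1]
cv2.imwrite("pics/d10.png",np.hstack([cv2.resize(a[235:345,250:350],(400,440),interpolation=cv2.INTER_CUBIC),cv2.resize(b[80:190,290:390],(400,440),interpolation=cv2.INTER_CUBIC)]))
E
```

```text
(no output)
```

View pics/d10.png

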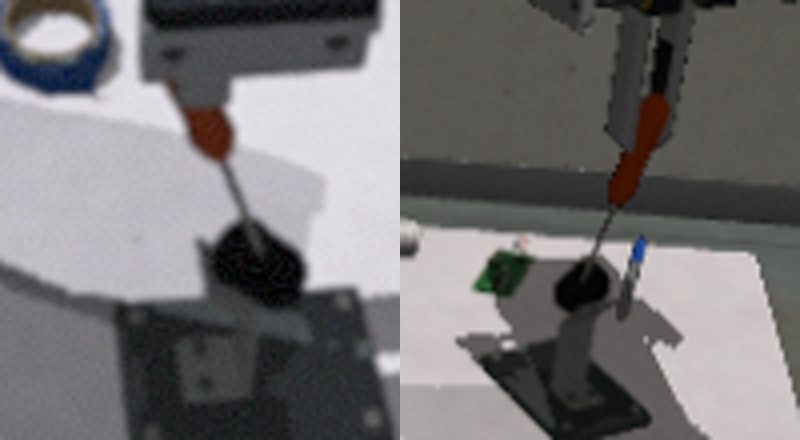

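It is rotating in the jaws as planned. I'll continue the arc.

>>> {"method": "drive_tool", "body": {"rows": [[[-5,0,-1.5,0],[-12,0,-3.2,0],[-20,0,-4.7,0],[-28,0,-5.8,0],[-35,0,-6.3,0],[-39,0,-6.3,0],[-39,0,-6.3,0]]]}}

```text
t: 12.15
tcp_pos: [0.5753, -0.2926, 0.3237]
ee_rot: [0.122, 0.993, -0.0, -0.0]
wrist_force: [-0.3, 0.1, -0.4]
opening: 0.0169
```

```bash
python3 - <<'E'
from h import *
a=snap("side","pics/s11.png")[1];b=snap("scene","pics/sc11.png")[1]
cv2.imwrite("pics/d11.png",np.hstack([cv2.resize(a[235:345,250:350],(400,440),interpolation=cv2.INTER_CUBIC),cv2.resize(b[80:190,290:390],(400,440),interpolation=cv2.INTER_CUBIC)]))
E
```

```text
(no output)
```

View pics/d11.png

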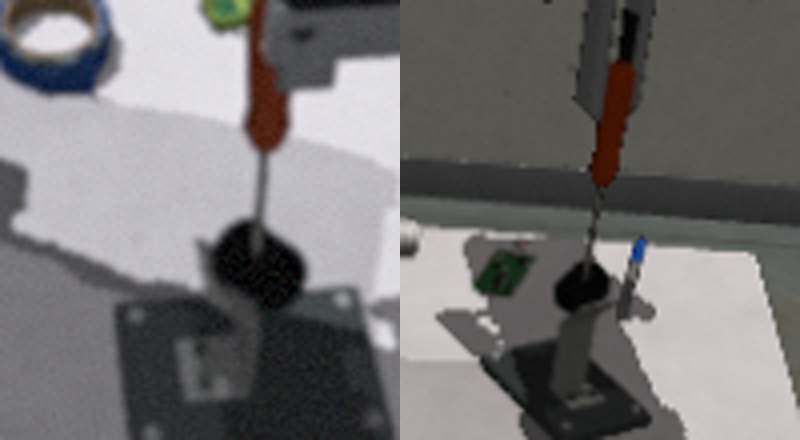

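```bash
cat >> h.py <<'E'
def axis_dir(c1,l1,c2,l2):
    n=[]
    for c,l in ((c1,l1),(c2,l2)):
        o,a=ray(c,l[0]);_,b=ray(c,l[1]);k=np.cross(a,b);n.append(k/np.linalg.norm(k))
    d=np.cross(*n);d/=np.linalg.norm(d); return d*np.sign(d[2])
E
python3 - <<'E'
from h import *
np.set_printoptions(precision=3,suppress=True)
S=robot.get_calibration("scene");D=robot.get_calibration("side")
hd=np.radians(-14);u=np.array([np.cos(hd),np.sin(hd),0]);v=np.array([-u[1],u[0],0])
for nm,x0,x1,y0,y1 in (("side11",305,325,215,300),("scene11",330,352,85,155)):
    im=cv2.imread("pics/"+{"side11":"s11.png","scene11":"sc11.png"}[nm]); h=cv2.cvtColor(im,cv2.COLOR_BGR2HSV)
    m=cv2.inRange(h,(0,120,40),(12,255,255)); 
    for y in range(y0,y1,3):
        x=np.where(m[y,x0:x1])[0]
        if len(x): print(nm,y,x[0]+x0,x[-1]+x0)
cv2.imwrite("pics/d11b.png",np.hstack([cv2.resize(cv2.imread("pics/s11.png")[225:305,295:335],(400,800),interpolation=cv2.INTER_CUBIC)[:600],cv2.resize(cv2.imread("pics/sc11.png")[95:155,320:360],(400,600),interpolation=cv2.INTER_CUBIC)]))
print(np.degrees(np.array([axis_dir(S,((340.75,125.75),(337.25,148.75)),D,((316.75,272.5),(314.25,297)))@w for w in (u,v)])))
E
```

```text
side11 233 315 315
side11 236 314 315
side11 239 313 314
side11 242 313 314
side11 245 313 314
side11 248 313 314
side11 251 313 316
side11 254 313 318
side11 257 313 318
side11 260 313 320
side11 263 313 320
side11 266 312 320
side11 269 314 319
scene11 97 342 347
scene11 100 342 348
scene11 103 341 347
scene11 106 341 347
scene11 109 340 346
scene11 112 339 345
scene11 115 339 344
scene11 118 339 344
scene11 121 338 344
scene11 124 338 343
[-0.951  0.92 ]
```

View pics/d11b.png

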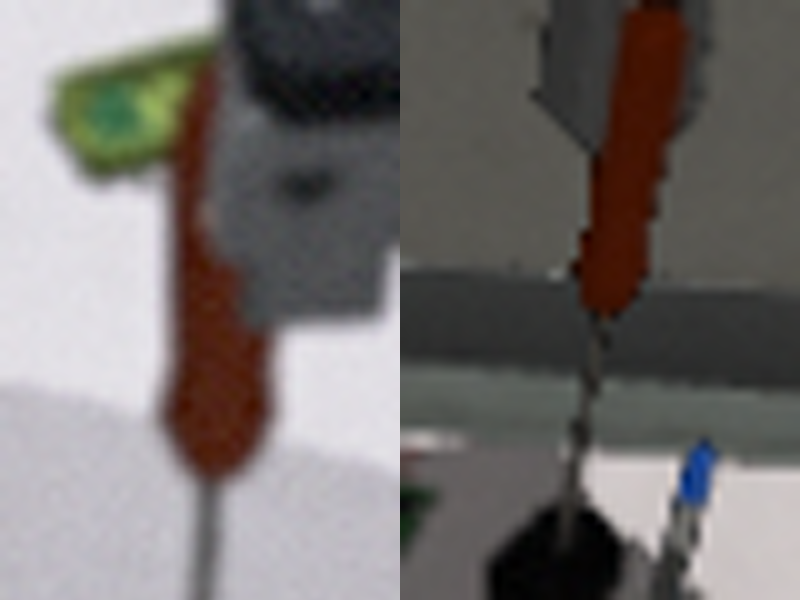

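```bash
python3 - <<'E'
from h import *
np.set_printoptions(precision=2,suppress=True)
S=robot.get_calibration("scene");D=robot.get_calibration("side")
hd=np.radians(-14);u=np.array([np.cos(hd),np.sin(hd),0]);v=np.array([-u[1],u[0],0])
t,M=tcp();G=t+M[:,2]*.0784
print(G)
for z in (.11,.14,.18,.22,.25): 
    p=G.copy();p[2]=z; print(z,"S",proj(S,p),"D",proj(D,p))
print("tilt now long",np.degrees([axis_dir(S,((345.2,97.5),(337,149)),D,((316.75,272.5),(314.25,297)))@w for w in (u,v)]))
E
```

```text
[ 0.57 -0.29  0.25]
0.11 S [335.62 145.79] D [316.14 295.86]
0.14 S [337.05 136.42] D [317.64 285.33]
0.18 S [339.   123.43] D [319.8  270.27]
0.22 S [341.02 109.87] D [322.14 253.89]
0.25 S [342.58  99.3 ] D [324.04 240.63]
tilt now long [-1.08  0.45]
```

The tilt reads within about 1 to 2° of upright. I'll firm up the grip and lift straight out for a longer-baseline check.

>>> {"method": "drive_tool", "body": {"rows": [[[0,0,0,0],[0,0,0,0],[0,0,-5,0],[0,0,-15,0],[0,0,-27,0],[0,0,-37,0],[0,0,-40,0],[0,0,-40,0],[0,0,-40,0]]], "force": 25}}

```text
t: 13.0
tcp_pos: [0.5744, -0.2925, 0.3642]
ee_rot: [0.122, 0.993, 0.0, 0.0]
wrist_force: [0.2, 0.2, -0.4]
opening: 0.0168
```

```bash
python3 - <<'E'
from h import *
a=snap("side","pics/s12.png")[1];b=snap("scene","pics/sc12.png")[1];snap("wrist","pics/w12.png")
cv2.imwrite("pics/d12.png",np.hstack([cv2.resize(a[220:300,290:340],None,fx=7,fy=7,interpolation=cv2.INTER_CUBIC),cv2.resize(b[75:155,315:365],None,fx=7,fy=7,interpolation=cv2.INTER_CUBIC)]))
E
```

```text
(no output)
```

View pics/d12.png

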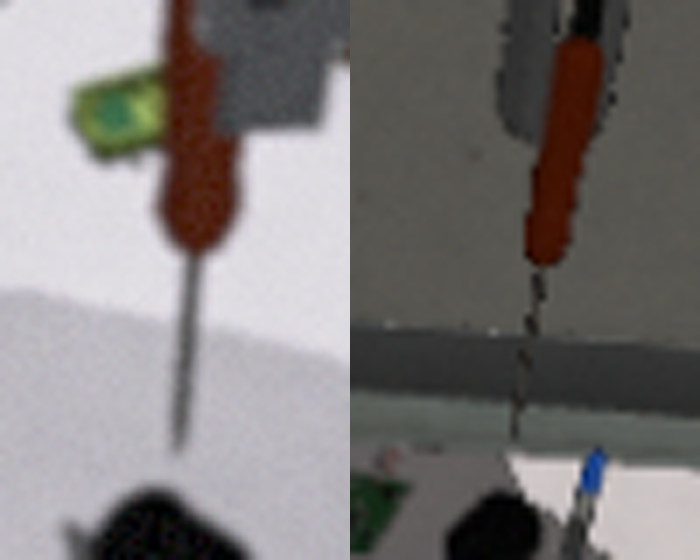

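View pics/w12.png

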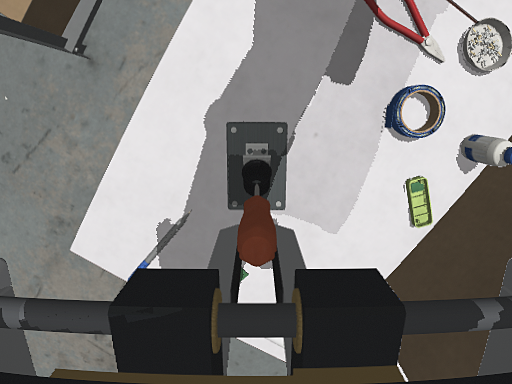

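```bash
python3 - <<'E'
from h import *
np.set_printoptions(precision=4,suppress=True)
S=robot.get_calibration("scene");D=robot.get_calibration("side");W=robot.get_calibration("wrist")
hd=np.radians(-14);u=np.array([np.cos(hd),np.sin(hd),0]);v=np.array([-u[1],u[0],0])
t,M=tcp();G=t+M[:,2]*.0784
im=cv2.imread("pics/w12.png");cv2.imwrite("pics/w12c.png",cv2.resize(im[165:275,215:300],None,fx=5,fy=5,interpolation=cv2.INTER_CUBIC))
d=axis_dir(S,((347.86,80.7),(338.57,137.6)),D,((318.0,256.4),(315.4,284.6))); print(d,np.degrees([d@u,d@v]))
sh=(350-7+.0,0)
tip,res=tri([ray(S,(338.57,137.6)),ray(D,(315.4,284.6))]); print("tip",tip,res,"rel G u,v,z",(tip-G)@u*1000,(tip-G)@v*1000,(tip-G)[2]*1000)
sh,res=tri([ray(S,(315+(542-350)/7,75+262/7)),ray(D,(318,256))]); print("shoulder",sh,res,(sh-G)@u*1000,(sh-G)@v*1000,(sh-G)[2]*1000)
for z in (-.144,-.065,.02):
    p=G+np.array([0,0,z]); print(z,"W",proj(W,p))
    p=G-u*.003+np.array([0,0,z]); print(z,"W",proj(W,p))
E
```

```text
[-0.023   0.0118  0.9997] [-1.4434  0.3376]
tip [ 0.5695 -0.2915  0.1402] [1.9125315313732707, 1.9125315313731728] rel G u,v,z -4.7151305489467905 -0.26321838272442427 -144.8999902138532
shoulder [ 0.5681 -0.2916  0.2156] [0.5386526572704131, 0.5386526572702734] -6.083158852921896 -0.7036969889756259 -69.4800752948874
-0.144 W [255.6776 189.5262]
-0.144 W [255.6774 186.4653]
-0.065 W [255.5172 214.8033]
-0.065 W [255.5163 210.8366]
0.02 W [255.1736 269.4588]
0.02 W [255.1697 263.7198]
```

View pics/w12c.png

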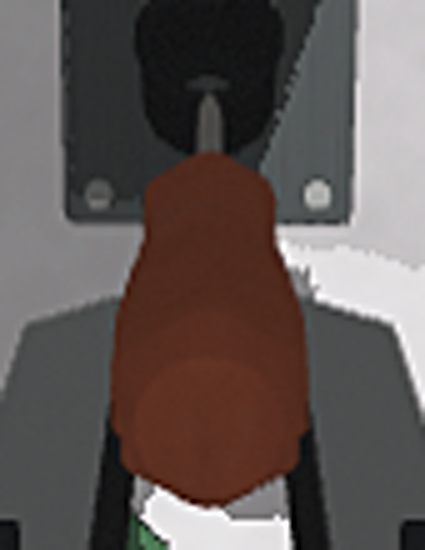

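Both the triangulation and the wrist view give a tilt of about 1.5°, with the tip about 5 mm off the tool centre line. That is good enough as upright. Next I'll carry it round the box corner at tip height 0.14 m, twisting the hand by 36° so its long side runs parallel to the box wall.

>>> {"method": "drive_tool", "body": {"rows": [[[4,6,0,0],[12,19,0,0],[24,38,0,2],[39,61,0,5],[54,85,0,8],[69,109,0,11],[84,133,0,14],[99,157,0,17],[114,180,0,20],[129,204,0,23],[144,228,0,26],[158,250,0,29],[171,270,0,32],[182,287,0,34],[190,299,0,36],[194,305,0,36],[194,305,0,36],[194,305,0,36]]]}}

```text
t: 14.65
tcp_pos: [0.4598, 0.0499, 0.3639]
ee_rot: [0.422, 0.907, -0.0, 0.0]
wrist_force: [0.4, 0.0, -1.1]
opening: 0.0168
```

```bash
python3 - <<'E'
from h import *
print(tcp()[0], robot.state()["qpos"].round(2), go((.569,.177,.364),40))
E
```

```text
[0.45975606 0.04989349 0.36392269] [-0.73 -0.01  0.48  2.01  0.    1.14  0.46] (array([ 2.680e+01,  1.654e+02, -1.000e-01]), np.float64(0.1))
```

>>> {"method": "drive_tool", "body": {"rows": [[[1,6,0,0],[3,20,0,0],[7,41,0,0],[11,66,0,0],[15,91,0,0],[19,116,0,0],[23,140,0,0],[26,158,0,0],[27,165,0,0],[27,165,0,0],[27,165,0,0]]]}}

```text
t: 15.57
tcp_pos: [0.5689, 0.1765, 0.3634]
ee_rot: [0.423, 0.906, -0.001, -0.0]
wrist_force: [-0.5, -0.8, -0.8]
opening: 0.0167
```

```bash
python3 - <<'E'
from h import *
c,im=snap("wrist","pics/w13.png");np.save("w13.npy",c,allow_pickle=True)
cv2.imwrite("pics/w13c.png",cv2.resize(im[110:270,215:375],None,fx=3.7,fy=3.7,interpolation=cv2.INTER_CUBIC))
snap("scene","pics/sc13.png")
E
```

```text
(no output)
```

View pics/w13.png

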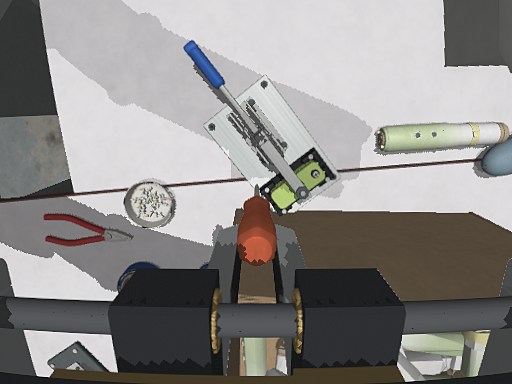

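View pics/w13c.png

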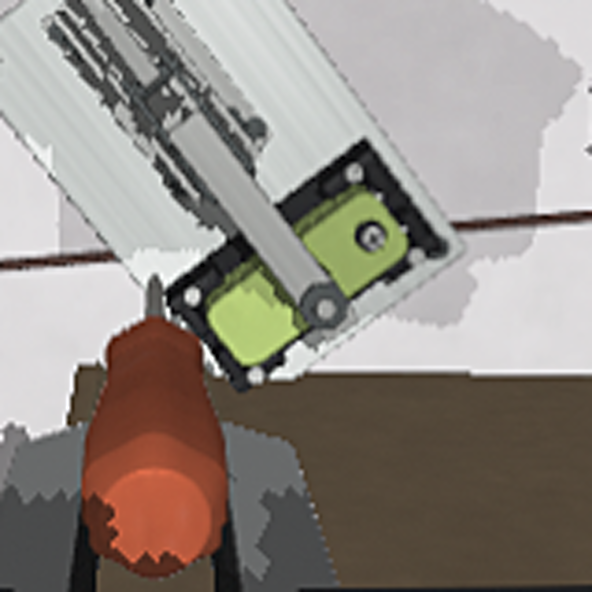

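View pics/sc13.png

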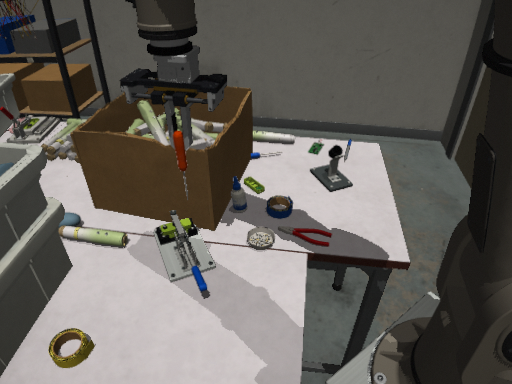

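The clamp is down across the housing with the handle level. The wrist view shows the screw head at about (315.7,173.8) and the blade tip at about (256.4,185). I'll work out both positions.

```bash
python3 - <<'E'
from h import *
np.set_printoptions(precision=4,suppress=True)
c=np.load("w13.npy",allow_pickle=True).item();S=robot.get_calibration("scene")
b=cv2.imread("pics/sc13.png");cv2.imwrite("pics/sc13c.png",cv2.resize(b[120:250,140:220],None,fx=4.6,fy=4.6,interpolation=cv2.INTER_CUBIC))
t,M=tcp()
s=plane(c,(315.7,173.8),.0466); print("screw",s)
s0=plane(S,(145+100/5,200+131/5),.0466);print("scene screw",s0)
pf=np.array([.513,.220]);print("fixture frame", (s[:2]-pf)@[.975,-.2215]*1e3,(s[:2]-pf)@[.2215,.975]*1e3)
tp=plane(c,(256.4,185.1),t[2]-.0784-.145); print("tip wrist",tp, M.T@(tp-t)*1e3)
E
```

```text
screw [0.6268 0.2221 0.0466]
scene screw [0.6195 0.223  0.0466]
fixture frame 110.47805717889788 27.252476601464654
tip wrist [0.5662 0.18   0.1406] [  4.6012   0.8617 223.3999]
```

View pics/sc13c.png

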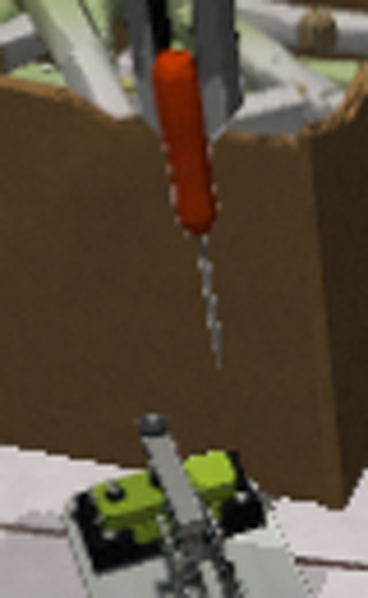

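```bash
python3 - <<'E'
from h import *
t,M=tcp(); s=np.array([.6268,.2221,0]); off=M@np.array([.0048,.0006,0]); p=s-off; p[2]=.3634-.045
print(p,go(p,40))
E
```

```text
[0.62942239 0.21803514 0.3184    ] (array([-6.8, 73.7, 45.6]), np.float64(-0.05))
```

>>> {"method": "drive_tool", "body": {"rows": [[[-1,5,0,0],[-2,16,0,0],[-3,30,0,0],[-4,45,0,0],[-6,59,0,0],[-7,69,2,0],[-7,73.7,12,0],[-7,73.7,25,0],[-7,73.7,37,0],[-7,73.7,44,0],[-7,73.7,45,0],[-7,73.7,45,0],[-7,73.7,45,0]]]}}

```text
t: 16.75
tcp_pos: [0.6297, 0.2189, 0.3194]
ee_rot: [0.423, 0.906, 0.0, 0.0]
wrist_force: [0.1, -0.4, -0.1]
opening: 0.0168
```

```bash
python3 - <<'E'
from h import *
c,im=snap("wrist","pics/w14.png");np.save("w14.npy",c,allow_pickle=True)
_,b=snap("scene","pics/sc14.png")
cv2.imwrite("pics/d14.png",np.hstack([cv2.resize(im[110:230,200:310],(440,480),interpolation=cv2.INTER_CUBIC),cv2.resize(b[165:245,140:200],(360,480),interpolation=cv2.INTER_CUBIC)]))
E
```

```text
(no output)
```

View pics/d14.png

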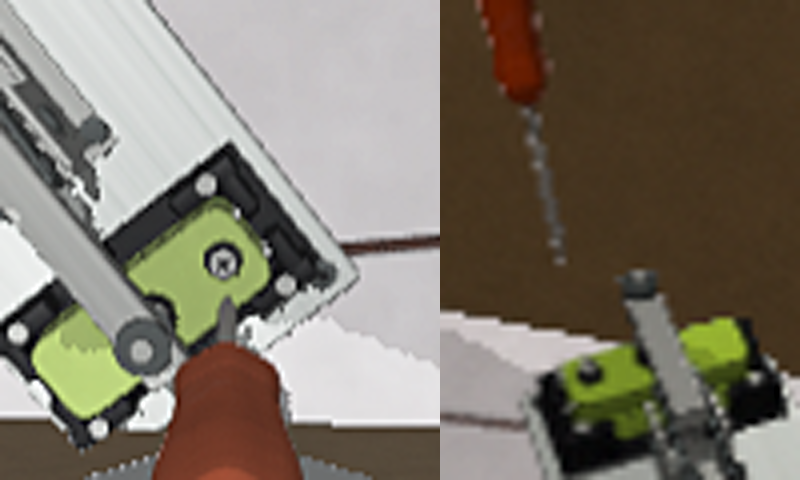

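```bash
python3 - <<'E'
from h import *
np.set_printoptions(precision=4,suppress=True)
c=np.load("w14.npy",allow_pickle=True).item();S=robot.get_calibration("scene");t,M=tcp()
s=plane(c,(255.75,175.75),.0466); print("screw",s)
zt=t[2]-.2234
tp=plane(c,(257,184.3),zt); print("tip",tp,"tool off",M.T@(tp-t)*1e3,"need tool shift",M.T@(s-tp)*1e3)
ss=plane(S,(165,226.7),.0466); st=plane(S,(160,208.7),zt); print("scene",ss,st,M.T@(ss-st)*1e3)
for h in (.02,.025,.03,.045,.05): print(h,proj(S,ss+[0,0,h]))
# scene-only line plane + wrist: triangulated tip
print(tri([ray(S,(160,208.7)),ray(c,(257,184.3))]))
E
```

```text
screw [0.6272 0.2218 0.0466]
tip [0.6272 0.2236 0.0963] tool off [  5.2695   0.7095 223.3999] need tool shift [-1.3554 -1.2868 49.7064]
scene [0.6179 0.2238 0.0466] [0.6256 0.2246 0.0963] [ 4.3152 -6.5083 49.7002]
0.02 [163.7348 220.2493]
0.025 [163.4137 218.6068]
0.03 [163.0907 216.952 ]
0.045 [162.1099 211.9137]
0.05 [161.7789 210.2091]
(array([0.6275, 0.2237, 0.0947]), [0.3357309058729768, 0.3357309058729376])
```

```bash
python3 - <<'E'
from h import *
b=cv2.imread("pics/sc14.png");a=cv2.imread("pics/w14.png")
S=robot.get_calibration("scene");
for p in ([.6272,.2218,.0466],[.6272,.2218,.039],[.513,.22,.044],[.4895-.001,.2257,.01]): print(p,proj(S,np.array(p)))
cv2.imwrite("pics/d14b.png",np.hstack([cv2.resize(b[200:245,150:180],(400,600),interpolation=cv2.INTER_NEAREST),cv2.resize(a[160:195,240:263],(390,600),interpolation=cv2.INTER_NEAREST)]))
E
```

```text
[0.6272, 0.2218, 0.0466] [164.04273485 224.21325009]
[0.6272, 0.2218, 0.039] [164.51599651 226.60959442]
[0.513, 0.22, 0.044] [187.99566513 253.30092545]
[0.4885, 0.2257, 0.01] [192.84088159 271.99309555]
```

View pics/d14b.png

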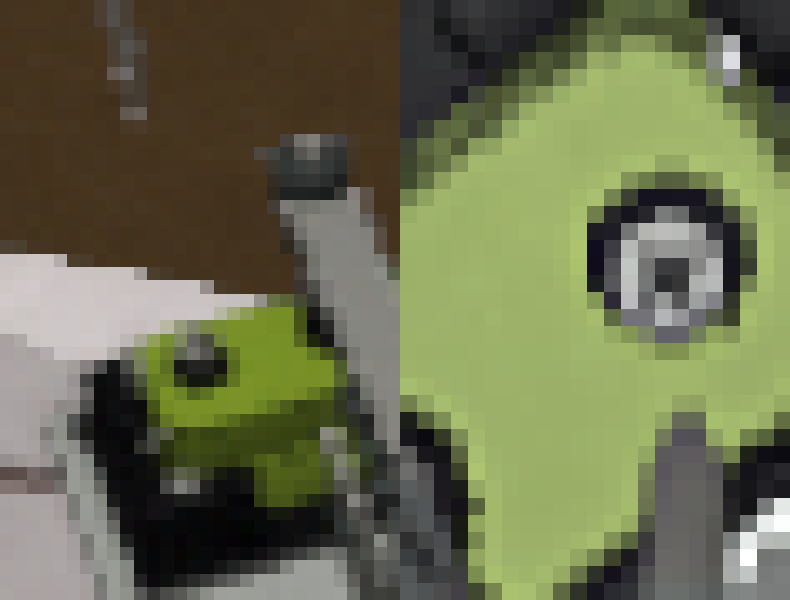

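>>> {"method": "drive_tool", "body": {"rows": [[[-0.5,-0.5,2,0],[-1,-1,6,0],[-1.4,-1.3,11,0],[-1.4,-1.3,16,0],[-1.4,-1.3,21,0],[-1.4,-1.3,24,0],[-1.4,-1.3,24,0],[-1.4,-1.3,24,0],[-1.4,-1.3,24,0]]]}}

```text
t: 17.6
tcp_pos: [0.6297, 0.2172, 0.2951]
ee_rot: [0.422, 0.906, 0.0, 0.0]
wrist_force: [0.0, -0.3, -0.5]
opening: 0.0166
```

```bash
python3 - <<'E'
from h import *
c,im=snap("wrist","pics/w15.png");np.save("w15.npy",c,allow_pickle=True)
_,b=snap("scene","pics/sc15.png")
print(robot.state()["t"],tcp()[0])
cv2.imwrite("pics/d15.png",np.hstack([cv2.resize(b[195:240,150:180],(400,600),interpolation=cv2.INTER_NEAREST),cv2.resize(im[155:195,240:266],(390,600),interpolation=cv2.INTER_NEAREST)]))
E
```

```text
17.7 [0.62973594 0.21718818 0.29520984]
```

View pics/d15.png

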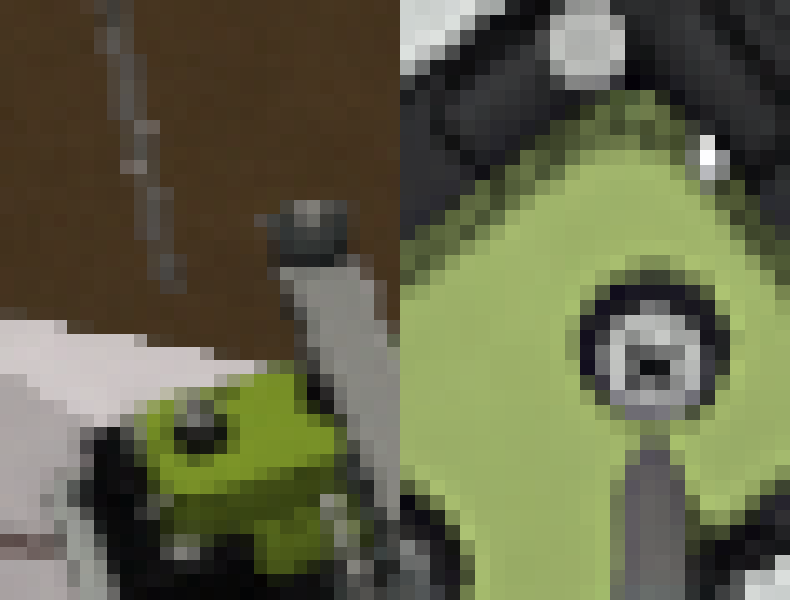

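```bash
python3 - <<'E'
from h import *
np.set_printoptions(precision=4,suppress=True)
c=np.load("w15.npy",allow_pickle=True).item();S=robot.get_calibration("scene");t,M=tcp()
s=plane(c,(256.5,178.5),.0466); print("screw",s)
for off in (.221,.2234,.226):
    zt=t[2]-off; tp=plane(c,(256.5,184.4),zt); print("tip",tp,"gap",(zt-.0466)*1e3,"shift",M.T@(s-tp)*1e3)
print("tri tip",tri([ray(S,(162.5,216.1)),ray(c,(256.5,184.4))]))
print("tri screw",tri([ray(S,(164.5,225.4)),ray(c,(256.5,178.5))]))
ss=plane(S,(164.5,225.4),.0466)
for h in (.02,.025,.03): print(h,proj(S,ss+[0,0,h]),proj(c,s+[0,0,h]))
E
```

```text
screw [0.6265 0.2219 0.0466]
tip [0.6266 0.2218 0.0742] gap 27.60983960691138 shift [ 0.0917  0.0191 27.6098]
tip [0.6269 0.2214 0.0718] gap 25.209839606911395 shift [ 0.624   0.0173 25.2098]
tip [0.6273 0.221  0.0692] gap 22.609839606911375 shift [ 1.2006  0.0154 22.6098]
tri tip (array([0.6269, 0.2216, 0.0719]), [0.1660441355231571, 0.1660441355232129])
tri screw (array([0.627 , 0.2213, 0.0427]), [0.006125547632561824, 0.006125547632584203])
0.02 [163.2344 218.9581] [256.5206 182.6094]
0.025 [162.9132 217.3179] [256.5262 183.7161]
0.03 [162.5901 215.6657] [256.5319 184.8577]
```

>>> {"method": "drive_tool", "body": {"rows": [[[0.2,0,1,0],[0.4,0,1.7,0],[0.4,0,1.7,0],[0.4,0,1.7,0],[0.4,0,1.7,0],[0.4,0,1.7,0],[0.4,0,1.7,0],[0.4,0,1.7,0]]]}}

```text
t: 18.37
tcp_pos: [0.6294, 0.2174, 0.2933]
ee_rot: [0.423, 0.906, -0.0, 0.0]
wrist_force: [-0.1, 0.1, -0.7]
opening: 0.0169
```

```bash
python3 - <<'E'
from h import *
c,im=snap("wrist","pics/w16.png");_,b=snap("scene","pics/sc16.png");_,d=snap("side","pics/s16.png")
s=robot.state();print(s["t"],s["tcp_pos"],s["wrist_force"],s["joint_vel"].round(3),s["opening"])
cv2.imwrite("pics/d16.png",np.hstack([cv2.resize(b[140:290,130:230],(400,600),interpolation=cv2.INTER_CUBIC),cv2.resize(d[60:210,170:270],(400,600),interpolation=cv2.INTER_CUBIC)]))
E
```

```text
18.5167 [0.6293915  0.21749629 0.29330838] [ 1.0741477   0.12101829 -0.85510014] [-0.002  0.002  0.001 -0.     0.    -0.     0.   ] 0.01686685423302589
```

View pics/d16.png

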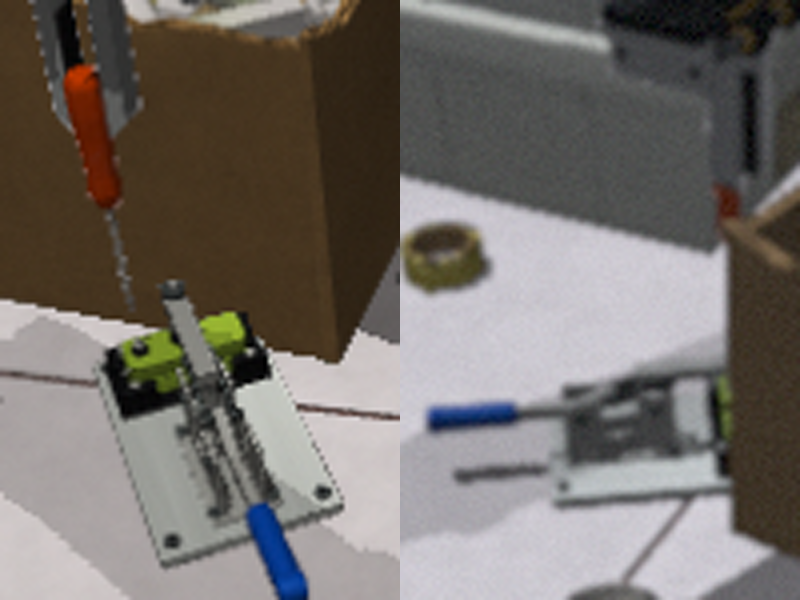

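View pics/w16.png

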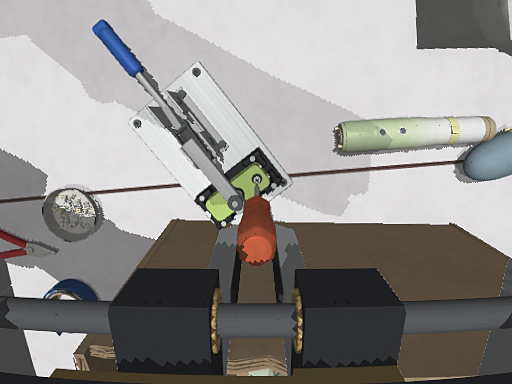

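```bash
python3 - <<'E'
from h import *
np.set_printoptions(precision=3,suppress=True)
S=robot.get_calibration("scene");c=robot.get_calibration("wrist");t,M=tcp()
d=axis_dir(S,((150.5,157),(162.75,216.25)),c,((257,248),(256.5,184.4))); print("dir",d,"tilt deg",np.degrees(np.arccos(d[2])))
p=np.array([.6268,.2218,.070]); print(proj(S,p),proj(S,p+[0,0,.164]),proj(c,p),proj(c,p+[0,0,.164]))
# handle grip angle: fixture handle ends
im=cv2.imread("pics/s16.png");D=robot.get_calibration("side")
u=np.array([.975,-.2215,0]);P=np.array([.513,.22,.044])
print([proj(D,P-u*.106),proj(D,P-u*.042)],"obs",(170+432/4,60+418/4),(170+515/4,60+411/4))
for a in (0.1,):
  print(proj(D,P+.106*(-u*np.cos(a)+np.array([0,0,np.sin(a)]))),proj(D,P+.042*(-u*np.cos(a)+np.array([0,0,np.sin(a)]))))
E
```

```text
dir [-0.013  0.017  1.   ] tilt deg 1.2110505363269877
[162.633 216.758] [150.995 155.83 ] [256.803 184.503] [257.399 259.702]
[array([175.271, 164.194]), array([199.027, 162.599])] obs (278.0, 164.5) (298.75, 162.75)
[174.873 161.05 ] [198.931 161.358]
```

The handle's side-view slope matches θ = 0 and the driver tilt is about 1°. The tip pixels match a point centred over the screw, about 2.5 cm up. Handing in.

```bash
python3 - <<'E'
from cell import robot
print(robot.hand_in()); print(robot.state()["t"])
E
```

```text
the job is handed in; nothing more can be done
None
the job is handed in; nothing more can be done
```

The clamp is locked and the orange screwdriver is held still, upright with its blade down, over the started screw. I handed the job in at about 18.5 s.

**Clamp:** I pushed the blue handle down with closed fingertips until it met its stop. The fingertips pressed the handle with about 62 N for a moment at that stop. That is over the 40 N limit set for the arm and the gripper's body, but it was the fingertips that pressed. In the last pictures the handle's slope matches fully level (0 rad), and the arm lies across the housing.

**Driver:** I gripped it near the butt end and drew it out along the holster's axis. I then levered it upright in the jaws against the sleeve's upper lip and carried it round the box to the screw.

**Last checks:**

| Check | Result |
|---|---|
| Tilt from vertical | about 1 to 1.5° |
| Tip off the screw's centre | within about 1 mm by the wrist camera |
| Tip above the screw head | about 23 to 27 mm |
| Arm | at rest, no contact force beyond about 1 N of sensor noise |

**Disagreements:**
- **Scene camera:** it put the screw several mm away from where the wrist camera and the given fixture dimensions put it. I trusted the wrist camera. For the tip the two cameras agreed to within 2 mm.
- **Grip:** the driver sits roughly 6 to 9 mm off the pads' centre, and it held steadily in every check.

I did not touch the dish, glue bottle, side cutters or spare housing.

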